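# Complete the sample rack and hold it square on the rack reader

### The arm

A 6-joint arm with a two-finger parallel gripper is mounted at the origin on the work surface. World frame = base frame: x ahead of the robot, y to its left, z up, the work surface at z = 0. Lengths are in m, angles in rad, forces in N, time in s.
With the tool pointing down it reaches from about 0.35 to 0.975 m from the base axis. Payload 7.1 kg.
Tool frame: the origin (TCP) lies at the very end of the fingers, on their centre line; the grasp point (between the pads) lies 19 mm behind it (ctrl.grip_point_offset is the distance from the TCP to the grasp point, in m); z points along the fingers, y is the line along which they close (so a half turn about z gives the same grasp; the last joint's range is limited). The gripper opens to 88 mm and grips with 3 to 60 N. Pads are 20 mm wide; open, the fingers measure 115 mm over their backs; the gripper's body (75 mm by 178 mm) begins 61 mm behind the grasp point.
Start: joints at [-1.298, 0.423, 1.63, -0, 1.089, -0.019], TCP at [0.18, -0.599, 0.223] pointing down, gripper open.
Joint ranges: [-3, 3], [-0.9, 2.11], [0.09, 2.58], [-1.31, 4.45], [0.11, 2.69], [-2.54, 2.54]. Speed limits (rad/s): [2.39, 2.39, 3.01, 3.14, 3.14, 3.14].

### API

Orientations are given as a unit quaternion [w, x, y, z].
In Python, from bench import ctrl gives the robot as it stands.
- The arm moves only by the tool carry_out, never from a script. Its argument "commands" is text: rows parted by semicolons, each of 4 numbers parted by spaces: the shift along the tool's x, y, z in m, then the turn about the tool's z in degrees. A call has 1 to 20 rows; each row shifts and turns the commanded pose from where the row before left it, along the tool's axes as they then stand; what a row does not reach is not made up. A row lasts 1/8 s, in which the tool goes at most 62.5 mm and 10.7 degrees, less where a joint would pass 70% of its speed; a pose out of reach is approached as far as the arm can. A call is refused whole if a number of a shift passes 0.0625 or a number of a turn 10.7, either way. A call with a gripper value outside its range is refused whole. "jaw" is the opening, from 0 (shut) to 1 (fully open), set as the call begins (left out, the last holds). The fingers move at their own pace and stop on an object; "grip_force" is the grip in N (left out, the last holds). Time passes only in rows, so rows that do not move let the fingers close. It gives the time, the measured TCP pose, the force, the opening and the grip force at its end, in the units of the state.
- ctrl.read_state(): the state, without advancing time (a new reading comes with each control period).
- ctrl.snapshot(name): name is "scene" or "top" or "wrist"; returns the picture (400x640x3 uint8, red, green, blue); there is no depth.
- ctrl.calibration(name): a dict with "fx", "fy", "cx", "cy" (pixels), "pose" (4x4, takes a point from camera to world coordinates). Camera axes: x right, y up, looking along -z (the intrinsics and any distortion apply to the point x, -y, -z); pixel columns grow to the right and rows downward; lengths in m; the calibration is good to about 2 mm. A picture is of the moment at which its call begins: read the wrist's pose just before it. calibration takes no time and is no camera call; for the wrist camera it gives the pose at the moment of the call.
- ctrl.hand_in(): hands the job in; it is judged then, once.
Trained networks look in the newest picture that a camera, given by its name, has taken for a name from the list of things; names that differ only in an ending like _2 or _b are one class to them, and where a whole thing is asked for, a point or a joint stands for the part that bears it (a point fixed in the world has none). Each returns a list of dicts, best first, with "confidence" (0 to 1); they miss things now and then, are a little off and sometimes report something else, mostly with a low value. They report only what shows in the picture. A call takes as long as a camera call. They do not tell look-alikes from the thing itself.
- ctrl.regions_of(camera, query): "mask" (400x640 bool, what is visible of it) and "bbox" ([left, top, right, bottom] in pixels, round what is visible of it).
The state is a dict: "time_s": time; "joint_pos": joint angles; "qvel": joint speeds; "joint_torque": joint torques, N m; "tcp_pos": TCP position; "eef_rot": TCP orientation; "wrist_force": force on the tool from outside, world axes, zero at the start; "ft_torque": the same for the moment, N m; "grip_width": finger opening in m; "grasp_force": force on a finger pad.
Only numpy, scipy, OpenCV 4.12 (cv2) and the standard library are available. Lean on these libraries where they do the work, as an engineer would, in place of code of your own. Each camera call takes 0.05 s, during which the arm holds its last target. There are 200 camera calls.

### The job

Take the capped sample tube out of the aluminium bench stand and stand it, fully home, in any free place of the white tube rack. Then square the rack up on the reader: slide it fully home into the corner so that it lies flush along the fence and touches the stop block, and with one firm slanting push keep it pressed against the fence and flat on the glass together. Finish while still holding it pressed there for the scan, do not let go, do not lean hard on the glass, and leave the other things on the bench where they are.

Things in the scene. Friction and masses are not known exactly. Their poses are not given: they have to be found in the camera images.
- reader: Flatbed rack reader, fixed to the bench: grey housing 200 x 250 mm with a lower control strip (32 mm wide, 40 mm high) along the side toward the robot (its -x side). Origin under the centre of the housing, on the bench; x across toward the fence, y along it, z up. Its flat glass top lies 68 mm above the origin and fills the whole 200 x 250 mm.
- glass: The black glass top of the reader, 198 x 248 x 8 mm, upper face 68 mm above the bench; the rack stands on it. It is part of the reader and cannot move.
- fence: Straight aluminium fence bar standing on the glass along the reader's +x edge, the far side from the robot: 226 mm long (along y), 12 mm thick, 18 mm high. Origin at the foot of the middle of its working face, which looks to the reader's -x; part of the reader.
- stop: Short aluminium stop block at the fence's -y end: 60 mm long (along the reader's x), 14 mm thick, 18 mm high. Origin at the foot of the middle of its working face, which looks to the reader's +y; part of the reader.
- corner (a point): Point on the glass where the planes of the working faces of fence and stop meet (axes as the reader's). The rack belongs with its +x face on the fence and its -y face on the stop: its origin then lies 43 mm toward -x and 64 mm toward +y from this point, with its axes along the reader's.
- rack: Loose white tube rack, 86 mm (x) x 128 mm (y) x 45 mm high, about 0.3 kg with 12 fixed grey-capped tubes (caps 16 mm wide, tops 75 mm above its underside) at x = -20, 0, 20 and y = -50, -30, -10, 10 mm. Origin under its centre, z up, +x side toward the fence. Starts 2 to 5 cm short of fence and stop, turned up to 0.2 rad. Friction on the glass is 0.28 to 0.42.
- free_place (a point): Mouth centre of one free well of the rack, at x = 20, y = 50, z = 45 mm in the rack's frame. The six free wells, at x = -20, 0, 20 and y = 30, 50 mm, are 15 mm square and go from the rack's top down to a floor 5 mm above its underside.
- near_edge (a point): Middle of the rack's top edge on its -x side, toward the robot: x = -43, y = 0, z = 45 mm in the rack's frame. A bare flat margin 15 mm wide lies between this edge and the tube caps. A slanting push here, some 8 to 15 N each way (down and toward the fence), holds the rack flat and square.
- stand: Fixed aluminium bench stand for tubes, 36 mm (x) x 100 mm (y) x 34 mm high, origin under its centre, three round holes 15 mm wide and 24 mm deep at y = -30, 0 and 30 mm; the sample tube stands in the middle one. It may be on the robot's left or right.
- tube: Loose sample tube, 70 mm tall, 15 g, standing upright: white body 12.4 mm diameter with a tapered foot (7 mm at the bottom, full width 6 mm up), and on top a grey cap 16 mm diameter, from 56 to 70 mm above its foot. Origin at the centre of its foot, z along it to the cap. In the stand the foot is 10 mm above the bench.
- tipbox: Bystander: grey pipette tip box, 85 x 122 x 60 mm, origin under its centre; on the side of the reader where the stand is not.
- bottle: Bystander: white bottle, 68 mm diameter, 170 mm tall, origin under its centre.
- beaker: Bystander: glass beaker, 72 mm diameter, 85 mm tall, origin under its centre.
- timer: Bystander: flat white bench timer, 62 x 66 x 22 mm, origin under its centre.
- marker: Bystander: black marker pen lying on the bench, 112 mm long (x), 13 mm thick, origin under its centre.
Not all that is in view belongs to the job. Leave any orange or yellow look-alike of the rack alone.

How it is judged:
On the way:
1. the tube stands fully home in a free place of the rack, let go (z of tube in the frame of rack between 0.002 and 0.0075 m and x of tube in the frame of rack between -0.03 and 0.03 m and y of tube in the frame of rack between 0.02 and 0.06 m and angle between the z axis of tube and the z axis of rack, either way round below 0.12 rad and contact force between the fingers and tube below 0.1 N), for 0.2 s.
At the end, for the whole second after the job is handed in: Arm still pushing the rack (over 2.5 N): it lies flat on the glass (within 0.02 rad, over 6.5 N on it with its 2.4-3.9 N weight), flush on the fence (gap under 2 mm, 0.025 rad, over 1 N), within 2.5 mm of the stop, at rest, the tube fully home upright in a free place (z of tube in the frame of rack between 0.002 and 0.0075 m and x of tube in the frame of rack between -0.03 and 0.03 m and y of tube in the frame of rack between 0.02 and 0.06 m and angle between the z axis of tube and the z axis of rack, either way round below 0.12 rad and x of rack in the frame of corner between -0.045 and -0.041 m and y of rack in the frame of corner between 0.062 and 0.0665 m and z of rack in the frame of corner below 0.002 m and angle between rack's own z axis and vertical below 0.02 rad and angle between the y axis of rack and the y axis of fence, either way round below 0.025 rad and contact force between rack and fence above 1 N and contact force between rack and glass above 6.5 N and contact force between any of the fingers, the arm and rack above 2.5 N and linear speed of rack below 0.01 m/s); the arm keeps its last pose, push and grip.
It fails at once if the rack is leaned hard on the glass (over 60 N) (contact force between rack and glass above 60 N).
It fails at once if another thing on the bench is pushed away by more than 3 cm (distance of any of tipbox, bottle, beaker, timer, marker from where it was at the start of the episode above 0.03 m).
It also fails if it takes over 72 s, if anything falls off the work surface, if the arm or the gripper's body presses on something with over 40 N, if the wrist force passes 120 N, or if a joint passes its speed limit or range.

## Working session

There is one attempt and no reset: what is moved stays moved. The work goes in short steps, Python scripts to look and compute and a tool call to move; the robot and the scene stay as the last step left them, time stands still between calls to the robot, and variables do not carry over. Pictures are saved under pics/ and viewed, at most 10 in all, crops included, and the job is handed in when it is done.

Besides the shell and the picture viewer there is one more tool, called by a JSON object that holds its "fn" and its "kwargs". carry_out: Moves the arm, as the interface text tells. Its arguments: {"type":"object","properties":{"commands":{"type":"string"},"jaw":{"type":"number"},"grip_force":{"type":"number"}},"required":["commands"]}

```bash
mkdir -p pics; ls
cat > h.py <<'E'
import numpy as np, cv2
from bench import ctrl
def ray(cam,uv,z,c=None):
    c=c or ctrl.calibration(cam); P=np.array(c["pose"])
    d=P[:3,:3]@np.array([(uv[0]-c["cx"])/c["fx"],-(uv[1]-c["cy"])/c["fy"],-1])
    o=P[:3,3]; return o+d*(z-o[2])/d[2]
def proj(cam,p,c=None):
    c=c or ctrl.calibration(cam); P=np.array(c["pose"])
    q=P[:3,:3].T@(np.array(p)-P[:3,3]); return np.array([c["cx"]+c["fx"]*q[0]/-q[2],c["cy"]-c["fy"]*q[1]/-q[2]])
def save(im,n): cv2.imwrite("pics/"+n,cv2.cvtColor(im,cv2.COLOR_RGB2BGR))
E
python3 - <<'E'
from h import *
for n in("top","scene"):
    im=np.array(ctrl.snapshot(n)); save(im,n+"0.png")
    c=ctrl.calibration(n);print(n,{k:(np.round(v,3).tolist()) for k,v in c.items()})
    for q in("rack","tube","stand","reader","fence","stop"):
        for r in ctrl.regions_of(n,q)[:3]:
            m=r["mask"]; ys,xs=np.nonzero(m); print(q,round(r["confidence"],2),np.round(r["bbox"]),m.sum(),xs.mean().round(1),ys.mean().round(1), [np.round(v,1).tolist() if isinstance(v,tuple) else round(v,1) for v in cv2.minAreaRect(np.c_[xs,ys].astype(np.float32))])
s=ctrl.read_state();print(s)
E
```

```text
pics
top {'fx': 438.615, 'fy': 438.615, 'cx': 318.715, 'cy': 196.144, 'pose': [[-0.027, 0.997, -0.066, 0.418], [-0.999, -0.025, 0.02, -0.081], [0.018, 0.066, 0.998, 1.314], [0.0, 0.0, 0.0, 1.0]]}
rack 0.91 [163. 216. 200. 263.] 1457 181.2 239.2 [[181.2, 239.6], [33.4, 45.6], 6.8]
rack 0.9 [246. 158. 295. 193.] 1591 267.6 176.4 [[267.7, 176.6], [34.2, 48.1], 88.2]
rack 0.58 [322.  90. 375. 135.] 1373 347.2 111.4 [[347.2, 111.5], [31.5, 45.0], 61.7]
tube 0.58 [222. 142. 318. 220.] 4040 270.7 186.6 [[270.8, 182.2], [87.6, 69.1], 6.9]
tube 0.22 [141. 180. 179. 199.] 482 161.5 188.8 [[161.3, 188.7], [38.5, 13.8], 7.4]
stand 0.86 [141. 181. 182. 198.] 370 162.3 189.2 [[161.5, 189.0], [36.9, 12.3], 5.2]
reader 0.82 [224. 146. 320. 231.] 5576 271.5 190.1 [[270.5, 187.3], [87.7, 81.7], 7.3]
reader 0.26 [239. 159. 293. 194.] 1532 267.6 176.3 [[267.3, 176.4], [32.4, 48.2], 87.3]
fence 0.8 [233. 142. 314. 156.] 466 270.5 148.9 [[274.1, 149.4], [80.6, 6.9], 7.1]
stop 0.52 [304. 159. 318. 182.] 108 311.7 171.0 [[311.9, 171.5], [5.3, 21.2], 4.4]
scene {'fx': 434.331, 'fy': 434.331, 'cx': 318.393, '
[... 833 characters left out ...]
': 0.7, 'joint_pos': array([-1.29799851e+00,  4.23079029e-01,  1.62991637e+00, -1.81323723e-05,
        1.08859675e+00, -1.89653607e-02]), 'qvel': array([ 0.00105689, -0.00024045,  0.00062684, -0.00103235,  0.00079679,
       -0.00123147]), 'joint_torque': array([ 3.07127906e-03, -5.44417405e+01, -2.73999220e+01,  6.44685561e-02,
        1.68340327e-02, -7.37389371e-06]), 'tcp_pos': array([ 0.17981016, -0.59855176,  0.22268172]), 'eef_rot': array([ 1.26617693e-06,  9.89377527e-01,  1.45368869e-01, -7.93599638e-06]), 'wrist_force': array([-0.26435906, -0.45023571, -0.81424639]), 'ft_torque': array([-0.04691624, -0.02831636, -0.00934662]), 'grasp_force': 0.0, 'grip_width': 0.08786962391851899}
```

Run:
```python
from h import *
a=cv2.imread("pics/top0.png")[120:280,130:330]; b=cv2.imread("pics/scene0.png")[150:310,290:510]
a=cv2.resize(a,None,fx=3.6,fy=3.6,interpolation=2)
cv2.imwrite("pics/a.png",a)
b=cv2.resize(b,None,fx=3.5,fy=3.5,interpolation=2)
cv2.imwrite("pics/b.png",b)
for uv in [(161.5,189)]: print(ray("top",uv,.034))
fm=ctrl.regions_of("top","fence")[0]["mask"];ys,xs=np.nonzero(fm)
bx=cv2.boxPoints(cv2.minAreaRect(np.c_[xs,ys].astype(np.float32)))
print("fence",[ray("top",p,.086).round(4) for p in bx])
for z,p in((.034,"stand"),(.068,"reader"),):
    m=ctrl.regions_of("top",p)[0]["mask"];ys,xs=np.nonzero(m)
    print(p,[ray("top",q,z).round(4) for q in cv2.boxPoints(cv2.minAreaRect(np.c_[xs,ys].astype(np.float32)))])
print([proj("wrist",p).round() for p in([.5,.25,.05],)])
```

```text
[0.53461477 0.35043085 0.034     ]
fence [array([0.6412, 0.1306, 0.086 ]), array([0.6608, 0.1279, 0.086 ]), array([ 0.627 , -0.0969,  0.086 ]), array([ 0.6074, -0.094 ,  0.086 ])]
stand [array([0.5228, 0.4051, 0.034 ]), array([0.5586, 0.4018, 0.034 ]), array([0.5461, 0.2954, 0.034 ]), array([0.5104, 0.2989, 0.034 ])]
reader [array([0.4332, 0.17  , 0.068 ]), array([0.6638, 0.1376, 0.068 ]), array([ 0.6257, -0.1105,  0.068 ]), array([ 0.3951, -0.0749,  0.068 ])]
[array([-1012.,  -816.])]
```

View pics/a.png

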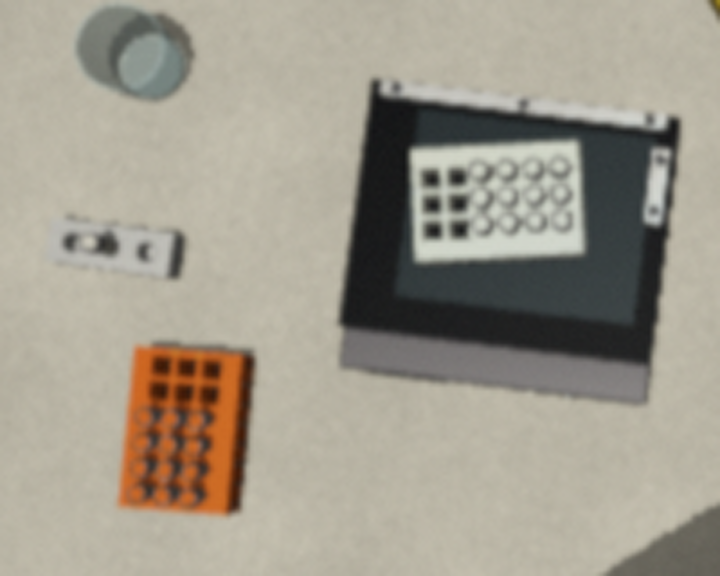

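View pics/scene0.png

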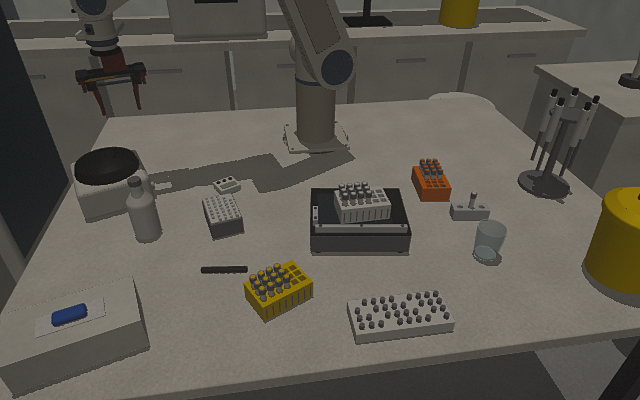

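The top view shows the white rack on the reader at crop (495,200). The stand with the tube is at crop (115,248), on the robot's left. The orange and yellow racks are look-alikes. Next I move the wrist camera over the stand.

{"fn": "carry_out", "kwargs": {"commands": "0 0 -0.01 8.5; 0 0 -0.01 8.5; 0 0 -0.01 8.4; 0.023 -0.0485 0 0; 0.023 -0.0485 0 0; 0.023 -0.0485 0 0; 0.023 -0.0485 0 0; 0.023 -0.0485 0 0; 0.023 -0.0485 0 0; 0.023 -0.0485 0 0; 0.023 -0.0485 0 0; 0.023 -0.0485 0 0"}}

```text
time_s: 2.35
tcp_pos: [0.4512, -0.1968, 0.253]
eef_rot: [0.0, 0.997, -0.076, 0.0]
wrist_force: [0.9, 0.6, 0.3]
grip_width: 0.0879
grasp_force: 0.0
```

{"fn": "carry_out", "kwargs": {"commands": "-0.003 -0.053 0 0; -0.003 -0.053 0 0; -0.003 -0.053 0 0; -0.003 -0.053 0 0; -0.003 -0.053 0 0; -0.003 -0.053 0 0; -0.003 -0.053 0 0; -0.003 -0.053 0 0; -0.003 -0.053 0 0; -0.003 -0.053 0 0; 0 0 0 0"}}

```text
time_s: 3.72
tcp_pos: [0.5007, 0.3332, 0.2525]
eef_rot: [-0.0, 0.997, -0.074, 0.0]
wrist_force: [-0.5, -1.1, -0.5]
grip_width: 0.0876
grasp_force: 0.0
```

Run:
```python
from h import *
s=ctrl.read_state();c=ctrl.calibration("wrist")
im=np.array(ctrl.snapshot("wrist")); save(im,"w1.png")
print(s["time_s"],s["tcp_pos"],s["eef_rot"],s["wrist_force"]);print(np.round(c["pose"],3),c["fx"],c["cx"],c["cy"])
for q in("tube","stand"):
    for r in ctrl.regions_of("wrist",q)[:3]:
        ys,xs=np.nonzero(r["mask"]); print(q,round(r["confidence"],2),np.round(r["bbox"]),xs.mean(),ys.mean())
        for z in(.08,.034): print([ray("wrist",p,z,c).round(4)[:2].tolist() for p in cv2.boxPoints(cv2.minAreaRect(np.c_[xs,ys].astype(np.float32)))],ray("wrist",(xs.mean(),ys.mean()),z,c))
```

```text
3.725 [0.50065669 0.33324518 0.25249032] [-4.20869053e-04  9.97266537e-01 -7.38865412e-02  2.36248065e-04] [-0.51452861 -1.06772912 -0.47384112]
[[-0.148  0.952  0.267  0.575]
 [-0.989 -0.142 -0.041  0.323]
 [-0.001 -0.27   0.963  0.415]
 [ 0.     0.     0.     1.   ]] 359.3866326780325 321.0880570029829 198.94511432763042
tube 0.52 [282. 132. 299. 152.] 291.3639344262295 142.22622950819672
[[0.5406, 0.3686], [0.5521, 0.3525], [0.5396, 0.3434], [0.5279, 0.3595]] [0.540006   0.35660244 0.08      ]
[[0.5359, 0.3748], [0.5489, 0.3566], [0.5348, 0.3462], [0.5215, 0.3645]] [0.53522996 0.36119412 0.034     ]
stand 0.96 [244. 123. 341. 155.] 293.81386316103976 137.73438900507918
[[0.567, 0.3948], [0.5539, 0.3074], [0.5194, 0.312], [0.5328, 0.4019]] [0.54373898 0.35366487 0.08      ]
[[0.5659, 0.4046], [0.5511, 0.3053], [0.5118, 0.3105], [0.5271, 0.4127]] [0.53947588 0.3578529  0.034     ]
```

View pics/w1.png

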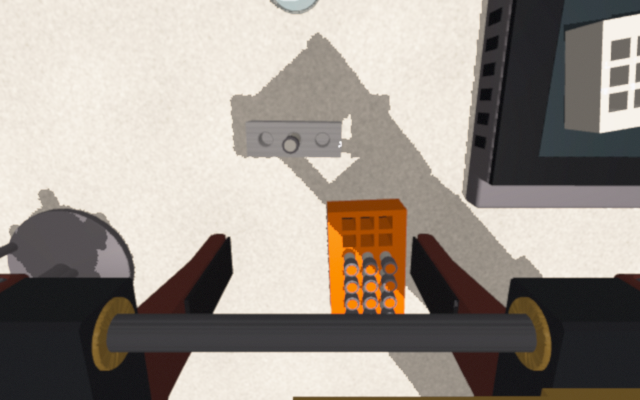

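Tube cap at pixel (291,145), with the stand's end holes at (266,138) and (322,138). I'll refine the position with a closer look.

Run:
```python
from h import *
c=ctrl.calibration("wrist")
print(ray("wrist",(290.5,145.5),.08,c),ray("wrist",(294,138.3),.034,c))
im=cv2.imread("pics/w1.png")[110:170,230:350];cv2.imwrite("pics/w1c.png",cv2.resize(im,None,fx=6,fy=6,interpolation=2))
t=cv2.imread("pics/top0.png")
for uv,z in [((161.5,187),.08)]:print(ray("top",uv,z))
```

```text
[0.53666926 0.35354644 0.08      ] [0.53832972 0.35331816 0.034     ]
[0.53605844 0.33492965 0.08      ]
```

View pics/w1c.png

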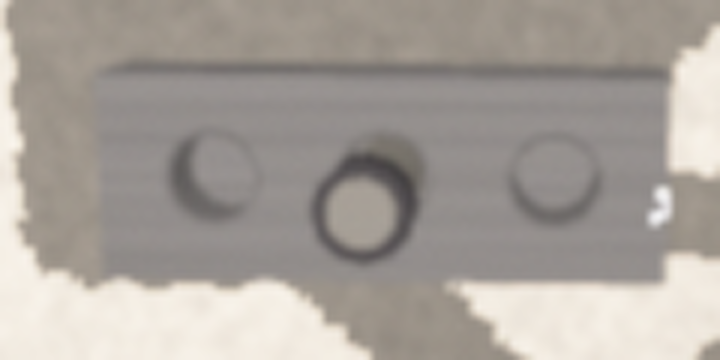

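{"fn": "carry_out", "kwargs": {"commands": "0.0163 -0.0128 0.02 0; 0.0163 -0.0127 0.03 0; 0 0 0.04 0; 0 0 0.04 0; 0 0 0.04 0; 0 0 0.0265 0; 0 0 0 0; 0 0 0 0", "jaw": 0.5}}

```text
time_s: 4.88
tcp_pos: [0.5376, 0.35, 0.0575]
eef_rot: [-0.0, 0.997, -0.076, 0.001]
wrist_force: [-0.3, 0.5, -0.1]
grip_width: 0.0439
grasp_force: 0.0
```

{"fn": "carry_out", "kwargs": {"commands": "0 0 0 0; 0 0 0 0; 0 0 0 0; 0 0 0 0; 0 0 0 0", "jaw": 0, "grip_force": 15}}

```text
time_s: 5.5
tcp_pos: [0.5372, 0.351, 0.0566]
eef_rot: [-0.0, 0.997, -0.076, 0.0]
wrist_force: [0.9, 1.5, 3.0]
grip_width: 0.016
grasp_force: 15.0
```

Run:
```python
from h import *
s=ctrl.read_state();print(s["tcp_pos"],s["grip_width"],s["grasp_force"],s["wrist_force"])
```

```text
[0.53716059 0.35098349 0.05663931] 0.016020867401954422 14.965717568993568 [0.93850894 1.4634002  2.97138361]
```

{"fn": "carry_out", "kwargs": {"commands": "0 0 -0.02 0; 0 0 -0.045 0; 0 0 -0.045 0; 0 0 -0.045 0; 0 0 -0.04 0; -0.0037 0.0513 0 0; -0.0037 0.0513 0 0; -0.0037 0.0513 0 0; -0.0037 0.0513 0 0; -0.0037 0.0513 0 0; -0.0037 0.0513 0 0; 0 0 0 0; 0 0 0 0; 0 0 0 0"}}

```text
time_s: 7.25
tcp_pos: [0.4686, 0.0505, 0.2515]
eef_rot: [-0.0, 0.997, -0.075, 0.0]
wrist_force: [-0.3, -0.1, -0.8]
grip_width: 0.0159
grasp_force: 15.0
```

Run:
```python
from h import *
s=ctrl.read_state();c=ctrl.calibration("wrist")
im=np.array(ctrl.snapshot("wrist")); save(im,"w2.png")
import pickle;pickle.dump((c,s),open("w2.pkl","wb"))
print(s["time_s"],s["tcp_pos"],s["eef_rot"],s["grip_width"],s["wrist_force"])
for q,z in(("rack",.113),("fence",.086),("stop",.086)):
    for r in ctrl.regions_of("wrist",q)[:2]:
        ys,xs=np.nonzero(r["mask"]); print(q,round(r["confidence"],2),np.round(r["bbox"]),xs.mean(),ys.mean())
        print([ray("wrist",p,z,c).round(4)[:2].tolist() for p in cv2.boxPoints(cv2.minAreaRect(np.c_[xs,ys].astype(np.float32)))])
```

```text
7.25 [0.46863748 0.05045806 0.25149754] [-1.00299486e-04  9.97180633e-01 -7.50382031e-02  2.09453933e-04] 0.015857340261345932 [-0.28555125 -0.05298328 -0.84101656]
rack 0.93 [ 63. 209. 179. 312.] 120.53243497336258 258.77081374699674
[[0.4814, 0.2776], [0.4779, 0.1876], [0.3726, 0.2049], [0.3754, 0.3035]]
rack 0.61 [234.   5. 412. 147.] 323.41272413048176 73.54131561892417
[[0.6008, 0.1014], [0.6032, -0.0258], [0.5168, -0.0353], [0.5122, 0.1026]]
```

View pics/w2.png

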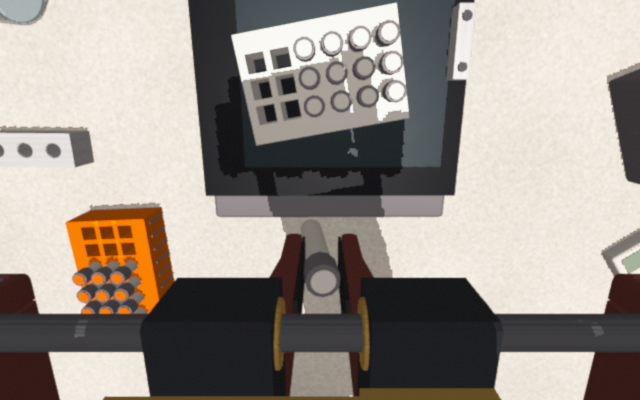

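Wells appear at about (256,62), (265,90) and (269,112) in the y=50 column, with the tube held between the fingers at (322,281). I'll zoom in for exact corners.

Run:
```python
from h import *
import pickle
c,s=pickle.load(open("w2.pkl","rb"))
im=cv2.imread("pics/w2.png");cv2.imwrite("pics/w2c.png",cv2.resize(im[0:150,225:425],None,fx=4,fy=4,interpolation=2))
p=s["tcp_pos"];print(proj("wrist",p+[0,0,.024],c),ray("wrist",(322,281),p[2]+.024,c)-p)
```

```text
[323.76070783 280.22097487] [-0.00025224  0.00079765  0.024     ]
```

View pics/w2c.png

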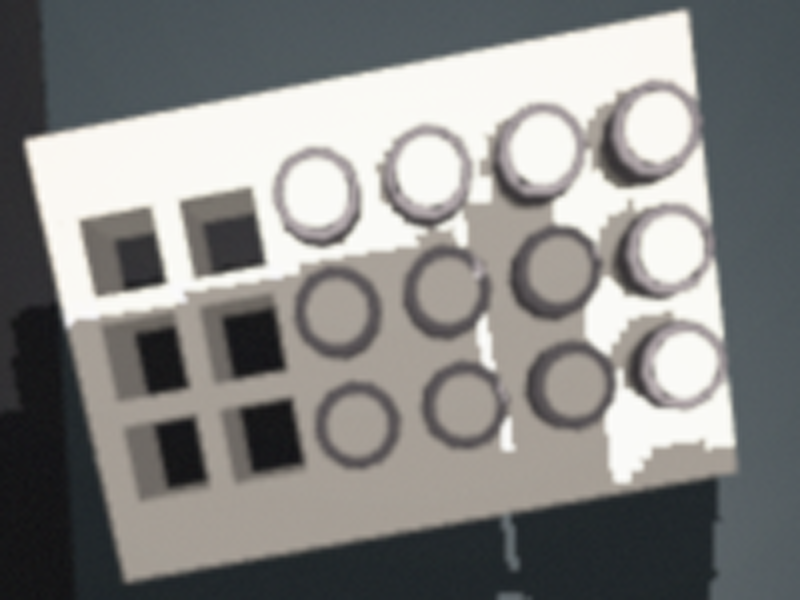

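Rack top corners in the crop are (25,140), (690,10), (737,472) and (125,582). Well centres are (122,250), (145,360) and (166,458), then (223,229), (244,337) and (265,437).

Run:
```python
from h import *
import pickle
c,s=pickle.load(open("w2.pkl","rb"))
P=[(25,140),(690,10),(737,472),(125,582),(122,250),(145,360),(166,458),(223,229),(244,337),(265,437)]
L=np.array([(43,64),(43,-64),(-43,-64),(-43,64),(20,50),(0,50),(-20,50),(20,30),(0,30),(-20,30)])/1000
W=np.array([ray("wrist",(225+u/4-.4,v/4-.4),.113,c)[:2] for u,v in P])
lc,wc=L.mean(0),W.mean(0)
U,S,V=np.linalg.svd((L-lc).T@(W-wc));R=(U@V).T
t=wc-R@lc; print("R yaw",np.arctan2(R[1,0],R[0,0]),"origin",t,"scale",S.sum()/((L-lc)**2).sum())
print("res mm",((W-(L@R.T+t))*1000).round(1).tolist())
for l in((0,.05),(-.02,.05)):
    w=R@l+t; d=w-s["tcp_pos"][:2]; q=s["eef_rot"];psi=2*np.arctan2(q[2],q[1])
    print(w,"tool d",d@[np.cos(psi),np.sin(psi)],d@[np.sin(psi),-np.cos(psi)],psi)
```

```text
R yaw 0.024413771231899598 origin [0.55845187 0.0368813 ] scale 1.0035679715858838
res mm [[-0.1, 0.2], [0.0, -0.6], [-0.2, -0.0], [-0.3, 0.1], [0.2, 0.2], [-0.7, 0.3], [-0.1, 0.3], [0.6, -0.1], [0.1, -0.1], [0.4, -0.4]]
[0.55723131 0.0868664 ] tool d 0.08214749899350528 -0.04925668159713805 -0.1502176082335621
[0.53723727 0.08637817] tool d 0.062451685956797995 -0.04578177889014468 -0.1502176082335621
```

{"fn": "carry_out", "kwargs": {"commands": "0.0413 -0.0243 0 0; 0.0413 -0.0242 0 0; 0 0 0.04 0; 0 0 0.035 0; 0 0 0 0; 0 0 0 0; 0 0 0 0"}}

```text
time_s: 8.32
tcp_pos: [0.5584, 0.0852, 0.1779]
eef_rot: [-0.0, 0.997, -0.076, 0.001]
wrist_force: [0.4, -0.3, 0.3]
grip_width: 0.0159
grasp_force: 15.0
```

Run:
```python
from h import *
s=ctrl.read_state();print(s["tcp_pos"],2*np.arctan2(s["eef_rot"][2],s["eef_rot"][1]),s["time_s"])
c=ctrl.calibration("wrist");im=np.array(ctrl.snapshot("wrist"));save(im,"w3.png")
w=np.array([.5572,.0869,.113]);print(proj("wrist",w,c),proj("wrist",s["tcp_pos"]-[0,0,.046],c))
u=proj("wrist",w,c).astype(int);print(u)
b=cv2.imread("pics/w3.png")
for p in (w,s["tcp_pos"]-[0,0,.046]): cv2.drawMarker(b,tuple(proj("wrist",p,c).round().astype(int).tolist()),(0,0,255),0,6,1)
cv2.imwrite("pics/w3c.png",cv2.resize(b[150:350,200:440],None,fx=3,fy=3,interpolation=2))
```

```text
[0.55837455 0.08521296 0.17787477] -0.15141667328661026 8.325
[320.68686742 217.26437001] [323.04586396 224.81131408]
[320 217]
```

View pics/w3c.png

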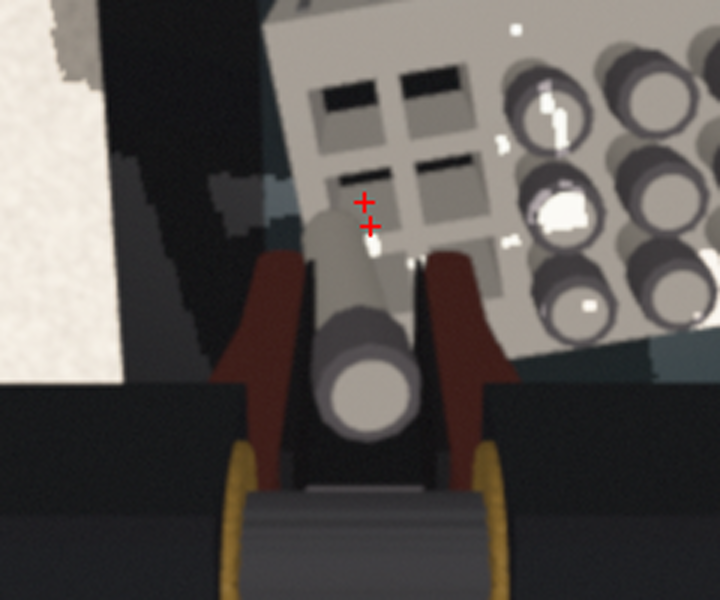

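The cap is centred in the grip, but the tube leans. Its foot is at crop (327,218), about 14 px left of the expected spot at (370,227). I'll work out the real foot position and steer by that.

Run:
```python
from h import *
s=ctrl.read_state();c=ctrl.calibration("wrist");p=s["tcp_pos"]
psi=2*np.arctan2(s["eef_rot"][2],s["eef_rot"][1]);X=np.array([np.cos(psi),np.sin(psi)]);Y=np.array([np.sin(psi),-np.cos(psi)])
for uv in((309,222.7),(309,221)):
    f=ray("wrist",uv,p[2]-.045,c); d=f-p; e=np.array([.5572,.0869])-f[:2]
    print("foot rel tcp (tool)",d[:2]@X,d[:2]@Y,"to well",e@X,e@Y)
e=np.array([.5572,.0869])-p[:2];print("tcp to well",e@X,e@Y)
k=ray("wrist",(200+370/3,150+397/3),p[2]+.024,c)-p;print("cap",k[:2]@X,k[:2]@Y)
```

```text
foot rel tcp (tool) 0.0016980043473542941 -0.008592253946895265 to well -0.0030199849684412515 0.007008700000499421
foot rel tcp (tool) 0.0027936000400462977 -0.008582119626193572 to well -0.004115580661133255 0.0069985656797977285
tcp to well -0.0013219806210869574 -0.0015835539463958433
cap -0.0010598596758797157 -0.00018382171404672846
```

{"fn": "carry_out", "kwargs": {"commands": "-0.003 0.007 0 0; 0 0 0 0; 0 0 0.01 0; 0 0 0.007 0; 0 0 0.007 0; 0 0 0.006 0; 0 0 0 0; 0 0 0 0"}}

```text
time_s: 9.38
tcp_pos: [0.5533, 0.0785, 0.1461]
eef_rot: [0.0, 0.997, -0.076, -0.0]
wrist_force: [-0.2, 0.2, -0.4]
grip_width: 0.016
grasp_force: 15.0
```

Run:
```python
from h import *
s=ctrl.read_state();print(s["tcp_pos"],s["wrist_force"],s["ft_torque"],s["time_s"])
c=ctrl.calibration("wrist");im=np.array(ctrl.snapshot("wrist"));save(im,"w4.png")
b=cv2.imread("pics/w4.png");cv2.imwrite("pics/w4c.png",cv2.resize(b[130:330,200:440],None,fx=3,fy=3,interpolation=2))
```

```text
[0.55327666 0.07854448 0.14613876] [-0.18237249  0.21641673 -0.41425152] [ 0.10301294 -0.08861973 -0.02056969] 9.375
```

View pics/w4c.png

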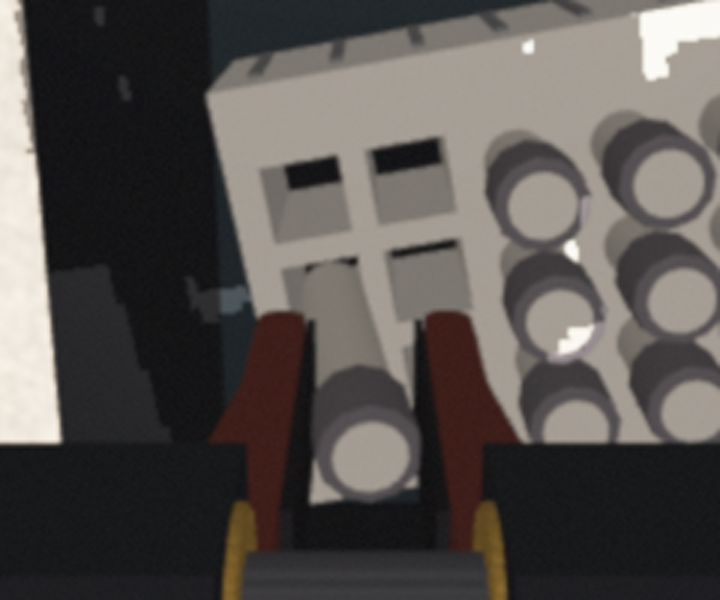

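The foot has entered the middle well of the y=50 column at crop (325,275), without contact. Now I straighten the tube while lowering it, with a light grip.

{"fn": "carry_out", "kwargs": {"commands": "0 -0.001 0.002 0; 0.0005 -0.002 0.003 0; 0.0005 -0.002 0.003 0; 0.0005 -0.002 0.003 0; 0.0005 -0.002 0.003 0; 0 0 0.002 0; 0 0 0 0; 0 0 0 0", "grip_force": 4}}

```text
time_s: 10.42
tcp_pos: [0.5565, 0.0871, 0.1301]
eef_rot: [0.0, 0.997, -0.076, -0.0]
wrist_force: [-0.1, -1.8, -1.3]
grip_width: 0.0157
grasp_force: 4.0
```

{"fn": "carry_out", "kwargs": {"commands": "0 0 0.003 0; 0 0 0.003 0; 0 0 0.0025 0; 0 0 0 0; 0 0 0 0"}}

```text
time_s: 11.05
tcp_pos: [0.5565, 0.0871, 0.1215]
eef_rot: [0.0, 0.997, -0.076, -0.0]
wrist_force: [-0.0, -1.1, -0.6]
grip_width: 0.016
grasp_force: 4.0
```

{"fn": "carry_out", "kwargs": {"commands": "0 0 0 0; 0 0 0 0; 0 0 0 0; 0 0 -0.01 0; 0 0 -0.03 0; 0 0 -0.05 0; -0.04 0 -0.02 0; -0.04 0 0 0; 0 0 0 0; 0 0 0 0", "jaw": 0.3}}

```text
time_s: 12.3
tcp_pos: [0.4785, 0.0993, 0.2324]
eef_rot: [-0.0, 0.997, -0.076, 0.001]
wrist_force: [1.0, 0.4, 0.3]
grip_width: 0.0266
grasp_force: 0.0
```

Run:
```python
from h import *
s=ctrl.read_state();print(s["tcp_pos"],s["wrist_force"],s["time_s"])
c=ctrl.calibration("wrist");im=np.array(ctrl.snapshot("wrist"));save(im,"w5.png")
import pickle;pickle.dump((c,s),open("w5.pkl","wb"))
b=cv2.imread("pics/w5.png");cv2.imwrite("pics/w5c.png",cv2.resize(b[0:220,180:500],None,fx=2.5,fy=2.5,interpolation=2))
```

```text
[0.47849874 0.09931974 0.23244372] [0.99690422 0.35267731 0.30052903] 12.3
```

View pics/w5c.png

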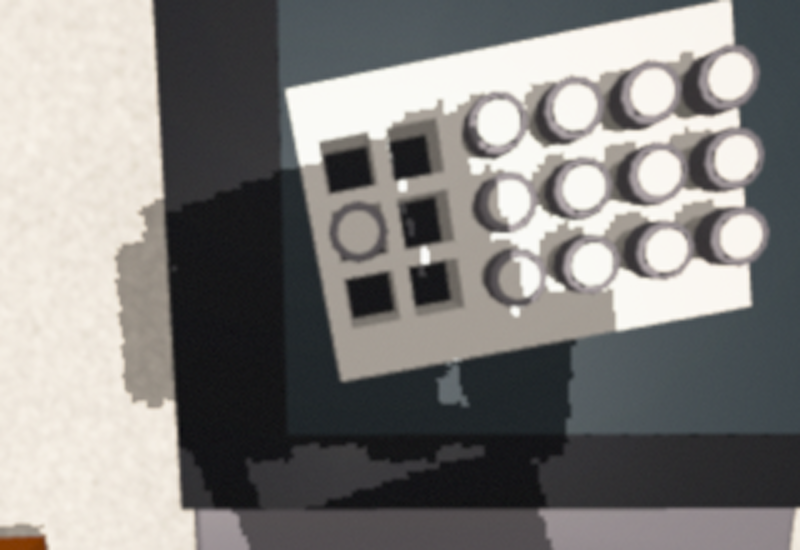

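The new tube stands in the middle well at crop (358,232), and its cap looks the same size as the others. The glass near edge at crop row 507 runs parallel to the image, so the tool axes match the reader's.

```bash
cat >> h.py <<'E'
psi=-.151
X=np.array([np.cos(psi),np.sin(psi)]);Yr=np.array([-np.sin(psi),np.cos(psi)])
def loc(p,o): d=np.array(p)[:2]-np.array(o)[:2]; return np.array([d@X,d@Yr]).round(4)
E
python3 - <<'E'
from h import *
import pickle
c,s=pickle.load(open("w5.pkl","rb"))
k=ray("wrist",(180+183/2.5,507/2.5),.068,c)[:2]; O=k+.1*X-.125*Yr
e2=ray("wrist",(180+155/2.5,0),.068,c)[:2];print("left edge local",loc(k,O),loc(e2,O))
for q in("reader","fence","stop"):
    m=ctrl.regions_of("top",q)
    if not m: continue
    ys,xs=np.nonzero(m[0]["mask"]);B=cv2.boxPoints(cv2.minAreaRect(np.c_[xs,ys].astype(np.float32)))
    print(q,[loc(ray("top",p,.086 if q!="reader" else .068),O).tolist() for p in B])
r=np.array([.55845,.03688]);y=.0244;R=np.array([[np.cos(y),-np.sin(y)],[np.sin(y),np.cos(y)]])
print("O",O,"rack",loc(r,O),"corners",[loc(r+R@np.array(l),O).tolist() for l in((.043,.064),(.043,-.064),(-.043,-.064),(-.043,.064),(-.043,0))],"tcp",loc(s["tcp_pos"],O))
print("cap local",R.T@(ray("wrist",(180+358/2.5,232/2.5),.143,c)[:2]-r))
w=pickle.load(open("w2.pkl","rb"))[0]
# stop block corners in w2 view: near(-x) end top face
print("stop w2",[loc(ray("wrist",p,.086,w),O).tolist() for p in((454,80),(465,80),(461,2),(473,2))])
E
```

```text
left edge local [-0.1    0.125] [0.0727 0.1253]
reader [[-0.1351, 0.1225], [0.0978, 0.1252], [0.0975, -0.1259], [-0.1359, -0.1254]]
fence [[0.0765, 0.1148], [0.0963, 0.1151], [0.0967, -0.1123], [0.0769, -0.1123]]
stop [[0.0074, -0.1064], [0.0675, -0.1034], [0.0683, -0.1183], [0.0081, -0.1212]]
O [0.54829649 0.02860808] rack [0.0088 0.0097] corners [[0.04, 0.0802], [0.0623, -0.0458], [-0.0224, -0.0608], [-0.0447, 0.0652], [-0.0335, 0.0022]] tcp [-0.0796  0.0594]
cap local [-0.00125948  0.05045681]
stop w2 [[0.0079, -0.1043], [0.0079, -0.1138], [0.0688, -0.1039], [0.0688, -0.1138]]
```

{"fn": "carry_out", "kwargs": {"commands": "0.0196 0.0374 0 0; 0 0.02 0.03 0; 0 0 0.05 0; 0 0 0.045 0; 0 0 0.024 0; 0 0 0 0; 0 0 0 0; 0 0 0 0", "jaw": 0, "grip_force": 10}}

```text
time_s: 13.5
tcp_pos: [0.4893, 0.0395, 0.0839]
eef_rot: [-0.0, 0.997, -0.076, 0.001]
wrist_force: [-0.6, -0.7, 0.3]
grip_width: 0.0004
grasp_force: 0.0
```

{"fn": "carry_out", "kwargs": {"commands": "0.005 0 0 0; 0.005 0 0 0; 0.004 0 0 0; 0.004 0 0 0; 0.004 0 0 0; 0.004 0 0 0; 0.004 0 0 0; 0.004 0 0 0; 0 0 0 0"}}

```text
time_s: 14.62
tcp_pos: [0.5226, 0.0343, 0.0827]
eef_rot: [-0.0, 0.997, -0.076, 0.001]
wrist_force: [-0.6, -0.2, 0.5]
grip_width: 0.0006
grasp_force: 0.0
```

{"fn": "carry_out", "kwargs": {"commands": "0.003 0 0 0; 0.003 0 0 0; 0.003 0 0 0; 0 0 0 0"}}

```text
time_s: 15.12
tcp_pos: [0.5249, 0.034, 0.0818]
eef_rot: [-0.0, 0.997, -0.076, -0.006]
wrist_force: [-17.0, 8.0, 12.0]
grip_width: 0.0005
grasp_force: 8.8
```

Run:
```python
from h import *
s=ctrl.read_state();print(s["tcp_pos"],s["wrist_force"],s["ft_torque"],loc(s["tcp_pos"],[.5483,.0286]))
im=np.array(ctrl.snapshot("wrist"));save(im,"w6.png")
a=cv2.resize(cv2.imread("pics/w6.png"),(480,300))
im=np.array(ctrl.snapshot("scene"));save(im,"s6.png")
b=cv2.resize(cv2.imread("pics/s6.png")[160:260,290:450],(480,300),interpolation=2)
cv2.imwrite("pics/c6.png",np.vstack([a,b]))
```

```text
[0.52491401 0.03403774 0.08184645] [-17.01862767   8.04504441  11.99519385] [1.34702289 2.69250765 0.20047259] [-0.0239  0.0019]
```

View pics/c6.png

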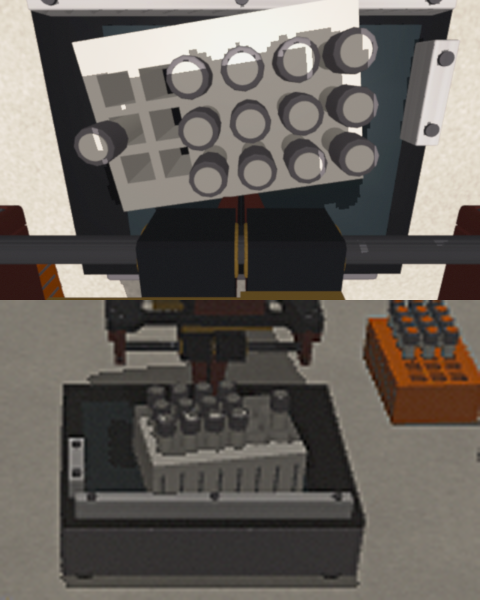

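The rack's -y front corner has met the fence and jammed under the central push, and the tube stands normally. I'll back off and push near its +y end so it turns flush.

{"fn": "carry_out", "kwargs": {"commands": "-0.014 0 0 0; -0.014 0 0 0; 0 -0.022 0 0; 0 -0.021 0 0; 0.005 0 0 0; 0.005 0 0 0; 0.004 0 0 0; 0.004 0 0 0; 0 0 0 0"}}

```text
time_s: 16.35
tcp_pos: [0.5277, 0.0766, 0.0826]
eef_rot: [0.0, 0.997, -0.076, 0.0]
wrist_force: [0.3, 0.2, 0.1]
grip_width: 0.0006
grasp_force: 0.0
```

{"fn": "carry_out", "kwargs": {"commands": "0.004 0 0 0; 0.004 0 0 0; 0.003 0 0 0; 0 0 0 0"}}

```text
time_s: 16.85
tcp_pos: [0.5388, 0.0753, 0.0827]
eef_rot: [0.0, 0.997, -0.076, 0.0]
wrist_force: [-0.1, 0.6, 0.2]
grip_width: 0.0005
grasp_force: 0.0
```

Run:
```python
from h import *
s=ctrl.read_state();print(s["tcp_pos"],s["wrist_force"],loc(s["tcp_pos"],[.5483,.0286]))
c=ctrl.calibration("wrist");im=np.array(ctrl.snapshot("wrist"));save(im,"w7.png")
im=np.array(ctrl.snapshot("top"));save(im,"t7.png")
for r in ctrl.regions_of("top","rack")[:3]:
    ys,xs=np.nonzero(r["mask"]);B=cv2.boxPoints(cv2.minAreaRect(np.c_[xs,ys].astype(np.float32)))
    print(r["confidence"],[loc(ray("top",p,.113),[.5483,.0286]).tolist() for p in B])
```

```text
[0.53876794 0.07532506 0.08274516] [-0.12418853  0.55581752  0.17379992] [-0.0165  0.0448]
0.95 [[0.2126, -0.1116], [0.2871, -0.2167], [0.214, -0.2663], [0.1401, -0.1614]]
0.7 [[-0.013, 0.0192], [0.0802, 0.0262], [0.0861, -0.0604], [-0.0072, -0.0669]]
0.66 [[-0.2546, 0.268], [-0.1287, 0.2617], [-0.1343, 0.1857], [-0.2602, 0.1926]]
```

{"fn": "carry_out", "kwargs": {"commands": "0.003 0 0 0; 0.002 0 0 0; 0.002 0 0 0; 0 0 0 0"}}

```text
time_s: 17.5
tcp_pos: [0.5404, 0.0748, 0.0822]
eef_rot: [0.0, 0.997, -0.076, -0.005]
wrist_force: [-15.6, 4.5, 12.5]
grip_width: 0.0001
grasp_force: 8.1
```

{"fn": "carry_out", "kwargs": {"commands": "0.002 0 0 0; 0.001 0 0 0; 0 0 0 0"}}

```text
time_s: 17.88
tcp_pos: [0.5403, 0.0747, 0.0822]
eef_rot: [0.0, 0.997, -0.076, -0.008]
wrist_force: [-25.7, 7.7, 22.9]
grip_width: 0.0007
grasp_force: 13.3
```

{"fn": "carry_out", "kwargs": {"commands": "0.002 0 0 0; 0.001 0 0 0; 0 0 0 0"}}

```text
time_s: 18.25
tcp_pos: [0.5402, 0.0746, 0.0819]
eef_rot: [0.001, 0.997, -0.076, -0.011]
wrist_force: [-35.0, 11.2, 30.3]
grip_width: 0.0005
grasp_force: 18.2
```

Run:
```python
from h import *
s=ctrl.read_state();print(s["tcp_pos"],s["wrist_force"],loc(s["tcp_pos"],[.5483,.0286]))
im=np.array(ctrl.snapshot("wrist"));save(im,"w8.png")
a=cv2.imread("pics/w8.png");cv2.imwrite("pics/w8c.png",a[0:300])
```

```text
[0.5401621  0.07463295 0.08194789] [-34.9514206   11.1595639   30.26556686] [-0.015   0.0443]
```

View pics/w8c.png

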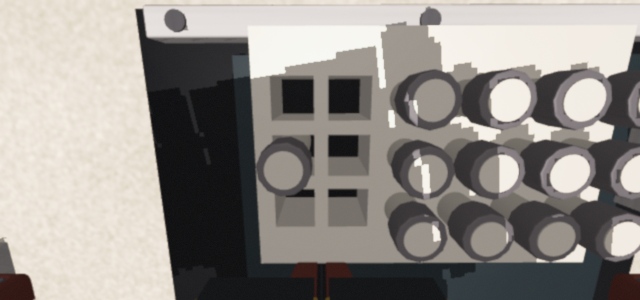

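The rack now lies flush along the fence in this view, its left edge running (248,27)–(261,263). I ease off and measure that edge numerically; I won't view any more pictures.

Run:
```python
from h import *
c=ctrl.calibration("wrist")
for uv,z in(((248,27),.113),((261,263),.113),((600,263),.113),((147,42),.068),((150,38),.086),((640,33),.086)): print(uv,loc(ray("wrist",uv,z,c),[.5483,.0286]))
```

```text
(248, 27) [0.0831 0.0694]
(261, 263) [-0.0027  0.0694]
(600, 263) [-0.003  -0.0659]
(147, 42) [0.0838 0.1232]
(150, 38) [0.0832 0.1138]
(640, 33) [ 0.0849 -0.0823]
```

{"fn": "carry_out", "kwargs": {"commands": "-0.01 0 0 0; -0.015 0 0 0; -0.02 0 -0.02 0; 0 0 -0.04 0; 0 0 -0.04 0; 0 0 0 0"}}

```text
time_s: 19.05
tcp_pos: [0.5088, 0.0804, 0.1856]
eef_rot: [-0.001, 0.997, -0.076, 0.003]
wrist_force: [0.6, 0.1, -0.5]
grip_width: 0.0005
grasp_force: 0.0
```

{"fn": "carry_out", "kwargs": {"commands": "0.04 -0.03 0 0; 0.052 -0.03 0 0; 0 0 0.03 0; 0 0 0.04 0; 0 0 0.03 0; 0 0 0 0; 0 0 0 0; 0 0.01 0 0; 0 0.008 0 0; 0 0.005 0 0; 0 0.005 0 0; 0 0.005 0 0; 0 0.005 0 0; 0 0.005 0 0; 0 0.005 0 0; 0 0.004 0 0; 0 0.003 0 0; 0 0 0 0"}}

```text
time_s: 21.3
tcp_pos: [0.5985, 0.0709, 0.0828]
eef_rot: [0.0, 0.997, -0.076, 0.0]
wrist_force: [0.8, 2.2, 2.4]
grip_width: 0.0006
grasp_force: 1.2
```

Run:
```python
from h import *
s=ctrl.read_state();print(s["wrist_force"],loc(s["tcp_pos"],[.5483,.0286]),2*np.arctan2(s["eef_rot"][2],s["eef_rot"][1]))
```

```text
[0.78318765 2.2381231  2.44726071] [0.0433 0.0494] -0.15157890656513673
```

Contact, sliding with about 2 N. I'll creep on to the stop.

{"fn": "carry_out", "kwargs": {"commands": "0 0.003 0 0; 0 0.003 0 0; 0 0.002 0 0; 0 0 0 0"}}

```text
time_s: 21.8
tcp_pos: [0.597, 0.063, 0.0826]
eef_rot: [0.0, 0.997, -0.076, -0.0]
wrist_force: [0.3, 2.2, 1.8]
grip_width: 0.0005
grasp_force: 1.0
```

{"fn": "carry_out", "kwargs": {"commands": "0 0.002 0 0; 0 0.001 0 0; 0 0 0 0"}}

```text
time_s: 22.18
tcp_pos: [0.5964, 0.0602, 0.0825]
eef_rot: [0.0, 0.997, -0.076, -0.0]
wrist_force: [0.3, 1.9, 2.1]
grip_width: 0.0004
grasp_force: 0.9
```

{"fn": "carry_out", "kwargs": {"commands": "0 0.002 0 0; 0 0.001 0 0; 0 0 0 0"}}

```text
time_s: 22.55
tcp_pos: [0.596, 0.0572, 0.0826]
eef_rot: [0.0, 0.997, -0.076, -0.0]
wrist_force: [-0.3, 0.8, 1.0]
grip_width: 0.0004
grasp_force: 0.6
```

{"fn": "carry_out", "kwargs": {"commands": "0 0.002 0 0; 0 0.001 0 0; 0 0 0 0"}}

```text
time_s: 22.92
tcp_pos: [0.5958, 0.0561, 0.0828]
eef_rot: [-0.001, 0.997, -0.076, 0.0]
wrist_force: [-1.3, 11.4, 1.4]
grip_width: 0.0008
grasp_force: 5.5
```

{"fn": "carry_out", "kwargs": {"commands": "0 -0.008 0 0; 0 -0.015 0 0; 0 0 -0.05 0; 0 0 -0.05 0; -0.024 0.049 0 0; -0.024 0.049 0 0; 0 0 0 0; 0 0 0 0; 0 0 0 0"}}

```text
time_s: 24.05
tcp_pos: [0.5378, -0.0116, 0.1827]
eef_rot: [-0.0, 0.997, -0.075, 0.0]
wrist_force: [-0.1, -0.4, 0.6]
grip_width: 0.0005
grasp_force: 0.0
```

Run:
```python
from h import *
O=[.5483,.0286]
s=ctrl.read_state();print(s["wrist_force"],loc(s["tcp_pos"],O),s["tcp_pos"])
c=ctrl.calibration("wrist");im=np.array(ctrl.snapshot("wrist"));save(im,"w9.png")
for q,z in(("rack",.113),("fence",.086),("stop",.086)):
    for r in ctrl.regions_of("wrist",q)[:2]:
        ys,xs=np.nonzero(r["mask"]);B=cv2.boxPoints(cv2.minAreaRect(np.c_[xs,ys].astype(np.float32)))
        print(q,round(r["confidence"],2),np.round(r["bbox"]),[loc(ray("wrist",p,z,c),O).tolist() for p in B])
ctrl.snapshot("top")
for q,z in(("rack",.113),("fence",.086),("stop",.086)):
    for r in ctrl.regions_of("top",q)[:3]:
        ys,xs=np.nonzero(r["mask"]);B=cv2.boxPoints(cv2.minAreaRect(np.c_[xs,ys].astype(np.float32)))
        print("top",q,round(r["confidence"],2),[loc(ray("top",p,z),O).tolist() for p in B])
```

```text
[-0.14897951 -0.37936361  0.63590353] [-0.0043 -0.0413] [ 0.53783449 -0.01156436  0.18266402]
rack 0.69 [218.  77. 428. 215.] [[0.0835, 0.0248], [0.0836, -0.103], [-0.003, -0.1097], [-0.003, 0.0317]]
rack 0.56 [ 34. 296. 121. 397.] [[-0.0688, 0.1674], [-0.0577, 0.1233], [-0.1547, 0.1191], [-0.1683, 0.1677]]
fence 0.68 [ 95.  58. 426.  81.] [[0.0952, 0.1133], [0.0961, -0.1095], [0.0837, -0.1105], [0.0828, 0.1154]]
stop 0.88 [418. 100. 430. 186.] [[0.0104, -0.1098], [0.0683, -0.11], [0.0678, -0.117], [0.0098, -0.1172]]
top rack 0.86 [[0.2154, -0.1131], [0.287, -0.2181], [0.212, -0.2669], [0.1411, -0.162]]
top rack 0.57 [[-0.2563, 0.2585], [-0.1353, 0.2643], [-0.133, 0.1725], [-0.2542, 0.1674]]
top rack 0.46 [[0.0782, -0.0935], [0.0796, -0.1044], [0.0548, -0.1075], [0.0534, -0.0966]]
top fence 0.4 [[0.135, -0.2711], [0.147, -0.2708], [0.1504, -0.3652], [0.1384, -0.3655]]
top fence 0.39 [[0.08, 0.1095], [0.0888, 0.1098], [0.0929, -0.1118], [0.0841, -0.112]]
```

Rack edges measure x from −3 to 83.5 mm and y from −103 to 25 mm. That is flush with the fence at 83.5 mm and against the stop. Now I descend onto the near margin.

{"fn": "carry_out", "kwargs": {"commands": "0 0 0.03 0; 0 0 0.025 0; 0 0 0.008 0; 0 0 0 0; 0 0 0 0; 0 0 0 0"}}

```text
time_s: 25.2
tcp_pos: [0.5376, -0.0125, 0.1206]
eef_rot: [-0.0, 0.997, -0.076, 0.001]
wrist_force: [0.8, -0.5, 0.1]
grip_width: 0.0005
grasp_force: 0.0
```

{"fn": "carry_out", "kwargs": {"commands": "0 0 0.003 0; 0 0 0.002 0; 0 0 0 0; 0 0 0 0"}}

```text
time_s: 25.7
tcp_pos: [0.537, -0.0125, 0.1147]
eef_rot: [-0.0, 0.997, -0.076, -0.0]
wrist_force: [0.3, 0.1, -0.1]
grip_width: 0.0005
grasp_force: 0.0
```

{"fn": "carry_out", "kwargs": {"commands": "0 0 0.002 0; 0 0 0.001 0; 0 0 0 0; 0 0 0 0"}}

```text
time_s: 26.2
tcp_pos: [0.5373, -0.0125, 0.1132]
eef_rot: [-0.0, 0.997, -0.076, 0.0]
wrist_force: [-4.5, 0.4, 15.6]
grip_width: 0.0003
grasp_force: 8.0
```

{"fn": "carry_out", "kwargs": {"commands": "0.001 0 -0.0005 0; 0.001 0 0 0; 0 0 0 0; 0 0 0 0"}}

```text
time_s: 26.7
tcp_pos: [0.5373, -0.0125, 0.1132]
eef_rot: [-0.0, 0.997, -0.076, -0.002]
wrist_force: [-9.5, 0.8, 17.8]
grip_width: 0.0004
grasp_force: 8.8
```

{"fn": "carry_out", "kwargs": {"commands": "0.001 0 -0.0008 0; 0.001 0 -0.0007 0; 0 0 0 0; 0 0 0 0"}}

```text
time_s: 27.2
tcp_pos: [0.541, -0.0131, 0.1135]
eef_rot: [-0.0, 0.997, -0.076, -0.0]
wrist_force: [-0.1, 1.2, 0.1]
grip_width: 0.0006
grasp_force: 0.0
```

Friction let go, so the tip slid 4 mm toward the caps. I'll bring the fingers against the caps first, then press down.

{"fn": "carry_out", "kwargs": {"commands": "0.001 0 0 0; 0.001 0 0 0; 0.001 0 0 0; 0 0 0 0; 0 0 0 0"}}

```text
time_s: 27.82
tcp_pos: [0.5425, -0.0135, 0.1134]
eef_rot: [0.0, 0.997, -0.076, -0.001]
wrist_force: [-4.9, -0.3, 4.0]
grip_width: 0.0005
grasp_force: 2.7
```

{"fn": "carry_out", "kwargs": {"commands": "0.001 0 0 0; 0.001 0 0.0005 0; 0 0 0 0; 0 0 0 0"}}

```text
time_s: 28.32
tcp_pos: [0.5425, -0.0135, 0.1133]
eef_rot: [-0.0, 0.997, -0.076, -0.003]
wrist_force: [-13.3, 1.9, 15.4]
grip_width: 0.0008
grasp_force: 9.7
```

{"fn": "carry_out", "kwargs": {"commands": "0 0 0 0; 0 0 0 0; 0 0 0 0; 0 0 0 0; 0 0 0 0; 0 0 0 0; 0 0 0 0; 0 0 0 0"}}

```text
time_s: 29.32
tcp_pos: [0.5426, -0.0135, 0.1134]
eef_rot: [-0.0, 0.997, -0.076, -0.003]
wrist_force: [-13.8, 1.0, 15.8]
grip_width: 0.0004
grasp_force: 9.7
```

Run:
```python
from h import *
O=[.5483,.0286]
s=ctrl.read_state();print(s["wrist_force"],loc(s["tcp_pos"],O),s["tcp_pos"])
c=ctrl.calibration("wrist");im=np.array(ctrl.snapshot("wrist"));save(im,"w10.png")
for q,z in(("rack",.113),("fence",.086),("stop",.086),("tube",.143)):
    for r in ctrl.regions_of("wrist",q)[:2]:
        ys,xs=np.nonzero(r["mask"]);B=cv2.boxPoints(cv2.minAreaRect(np.c_[xs,ys].astype(np.float32)))
        print(q,round(r["confidence"],2),np.round(r["bbox"]),[loc(ray("wrist",p,z,c),O).tolist() for p in B])
# cap circle of the sample tube vs. expected position when home (rack centre .0405,-.039)
ctr=np.array(O)+.0405*X+.011*Yr
u=proj("wrist",[*ctr,.143],c);print("expected cap",u)
g=cv2.cvtColor(im,cv2.COLOR_RGB2GRAY);x0,y0=(u-40).astype(int)
y0=max(y0,0);x0=max(x0,0)
print(cv2.HoughCircles(cv2.GaussianBlur(g[y0:y0+80,x0:x0+80],(3,3),0),cv2.HOUGH_GRADIENT,1,10,param1=80,param2=12,minRadius=8,maxRadius=22),x0,y0)
for z in(.143,.146,.15):
    for a in(-.008,0,.008): print(z,a,proj("wrist",[*(ctr+a*X),z],c).round(1),proj("wrist",[*(ctr+a*Yr),z],c).round(1))
```

```text
[-13.82711086   1.00939739  15.83620466] [ 0.0007 -0.0425] [ 0.54258234 -0.01348837  0.113368  ]
rack 0.94 [167.  81. 476. 262.] [[-0.0025, 0.0349], [0.0842, 0.0245], [0.0841, -0.1055], [-0.0026, -0.1154]]
rack 0.59 [ 48. 356.  67. 395.] [[-0.0568, 0.1047], [-0.0559, 0.1016], [-0.0831, 0.1011], [-0.0841, 0.1043]]
stop 0.53 [451. 114. 466. 223.] [[0.0099, -0.1128], [0.0691, -0.113], [0.0688, -0.1163], [0.0095, -0.1164]]
tube 0.7 [160. 161. 222. 209.] [[0.0442, 0.0222], [0.0596, 0.0003], [0.0471, -0.008], [0.031, 0.0143]]
expected cap [183.70005815 194.13650234]
[[[35.5 38.5 15.2]
  [46.5 31.5 21.4]
  [68.5 19.5  9.6]]] 143 154
0.143 -0.008 [185.9 214.1] [204.7 194.1]
0.143 0 [183.7 194.1] [183.7 194.1]
0.143 0.008 [181.4 173.6] [162.7 194.2]
0.146 -0.008 [183.  216.6] [202.2 196.2]
0.146 0 [180.7 196.3] [180.7 196.3]
0.146 0.008 [178.4 175.3] [159.3 196.3]
0.15 -0.008 [179.  220.1] [198.7 199.2]
0.15 0 [176.6 199.2] [176.6 199.2]
0.15 0.008 [174.1 177.7] [154.5 199.3]
```

The push is steady at about 14 N toward the fence and 16 N down. The rack is in the corner and the tube cap is where a seated tube's would be, so I'm handing in.

```bash
python3 -c "
from bench import ctrl
print(ctrl.hand_in())"
```

```text
the job is handed in; nothing more can be done
None
```

I handed the job in with the tube in the rack's middle free well and the rack in the corner, held by a steady push of about 14 N toward the fence and 16 N down; no verdict came back. My camera check put the tube's seating only to within about 2 mm, and I viewed 11 pictures, one over the limit.

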